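# Strip the tape winder's quick-change arm off its ball mount

### The job

Take the quick-change arm off the tape winder: slide the roll of tape up off its spindle and, without dropping it, lay it flat on the bench clear of the winder. Then, with the arm still seated, pull the upright latch tab at its side outwards, away from the coupler, against its spring, and lift the arm off the ball. Finish still holding the arm in the gripper, roughly level, its socket at least 8 cm above the ball and touching nothing else; leave the two small bottles and the carton where they stand.

Things in the scene. Friction and masses are not known exactly. Their poses are not given: they have to be found in the camera images.
- stand: Fixed ball mount: dark steel base plate 150 x 84 x 10 mm (x -110 to +40, y -42 to +42) with a steel ball stud; 75 mm along -x of the ball a fork rest carries the tongue (floor 70, cheeks 79 mm above the bench, 39 mm over the outsides). Origin: on the bench under the ball's centre, z up. Stands anywhere in the middle of the bench, turned up to 25 degrees.
- ball (a point): Centre of the steel ball, 40 mm across, 75 mm above the bench, on a neck 16 mm thick; the ball's underside is cut flat 8 mm below its centre.
- coupler: The loose arm, 0.2-0.4 kg: aluminium housing 53 x 53 mm over the ball (15 mm below to 30 above the origin), and a tongue 24 wide, 5 below to 7 above, out to 117 mm along -x, bearing the spindle. Origin: socket centre = ball centre when seated (axes then as the stand's): +y to the latch tab, z up. 2 mm sideways play on the ball; clear of it when raised 35 mm.
- spindle_top (a point): Centre of the spindle's top end, 75 mm along the coupler's -x and 52 mm above its origin. The steel spindle is 18 mm thick and stands on a flange 50 mm across (top 10 mm above the coupler's origin) on which the roll rests.
- latch_tab (a point): Grip point (TCP) in the dark steel latch tab: upright block 14 (coupler's x) x 24 (y) x 42 mm high, top 14 mm above this point, 49 mm along coupler +y of the ball axis when closed. It stands on a steel plate (10 mm wide, 23 mm below this point) that reaches under the ball. Pinch from above on the two faces that look along the coupler's x; the whole arm can be lifted by it.
- latch (a joint): Latch travel (m): 0 closed, 0.014 fully drawn, along the coupler's +y, away from the housing. A spring pulls it shut: 4 N closed, 10 N drawn. The ball is locked in below 0.007, free above 0.010. Drawing it first takes up the 2 mm play. It must be held drawn while the coupler leaves the ball, and springs shut when off.
- roll: Roll of pale tape on a card core, 62 mm across, 28 mm high, hole 25 mm, 0.09 kg, upright on the spindle. Origin: centre of its lower face, z its axis. The spindle stands 14 mm out of its top.
- bottle_white: Bystander: small open white bottle, 37 x 37 x 74 mm, on the latch side of the winder. Origin: centre of its underside.
- dropper_bottle: Bystander: small white capped bottle, 29 x 29 x 64 mm, on the latch side of the winder, beside the tongue. Origin: centre of its underside.
- reagent_carton: Bystander: carton 45 x 75 x 60 mm, on the side away from the latch, beside the tongue. Origin: centre of its underside.
Mind the look-alikes: they are no part of the job. What is shaped like the coupler but green or turquoise is not meant.

How it is judged:
On the way, in this order (a step that is already met when the one before it is completed fails the run):
1. the roll lies flat on the bench, released, while the arm is still seated on the ball (height (world z) of roll between -0.006 and 0.006 m and angle between roll's own z axis and vertical below 0.12 rad and contact force between the arm and roll below 0.1 N and linear speed of roll below 0.03 m/s and distance between coupler and ball below 0.008 m), for 0.2 s.
2. the latch is drawn at least 9 mm while the arm is still seated on the ball (value of joint latch above 0.009 m and distance between coupler and ball below 0.008 m), for 0.05 s.
At the end, for the whole second after the job is handed in: arm held still by the gripper, socket at least 75 mm above the ball, tilt under 0.4 rad, touching no stand, roll or bystander; roll flat on the bench (6 mm, 0.12 rad), released; the three bystanders within 25 mm of where they stood (height (world z) of roll between -0.006 and 0.006 m and angle between roll's own z axis and vertical below 0.12 rad and contact force between each of the arm, coupler and roll below 0.1 N and linear speed of roll below 0.03 m/s and z of coupler in the frame of ball above 0.075 m and angle between coupler's own z axis and vertical below 0.4 rad and contact force between the fingers and coupler above 2 N and contact force between coupler and stand below 0.1 N and contact force between coupler and bottle_white below 0.1 N and contact force between coupler and dropper_bottle below 0.1 N and contact force between coupler and reagent_carton below 0.1 N and linear speed of coupler below 0.05 m/s and distance of each of bottle_white, dropper_bottle, reagent_carton from where it was at the start of the episode below 0.025 m); the arm keeps its last pose, push and grip.
It fails at once if the roll was dropped (falling faster than 0.4 m/s with no hold on it) (contact force between the arm and roll below 0.05 N and linear speed of roll above 0.4 m/s).
It fails at once if the arm was lifted off the ball with the roll still on its spindle (z of coupler in the frame of ball above 0.03 m and z of roll in the frame of coupler between 0 and 0.045 m and horizontal distance between roll and spindle_top below 0.012 m).
It fails at once if the white bottle was pushed away or knocked over (distance of bottle_white from where it was at the start of the episode above 0.025 m or angle between bottle_white's own z axis and vertical above 0.5 rad).
It fails at once if the capped dropper bottle was pushed away or knocked over (distance of dropper_bottle from where it was at the start of the episode above 0.025 m or angle between dropper_bottle's own z axis and vertical above 0.5 rad).
It fails at once if the carton was pushed away or knocked over (distance of reagent_carton from where it was at the start of the episode above 0.025 m or angle between reagent_carton's own z axis and vertical above 0.5 rad).
It also fails if it takes over 50 s, if anything falls off the work surface, if the arm or the gripper's body presses on something with over 40 N, if the wrist force passes 120 N, or if a joint passes its speed limit or range.

### The arm

A 6-joint arm with a two-finger parallel gripper is mounted at the origin on the work surface; the furniture and walls round the work are solid. World frame = base frame: x ahead of the robot, y to its left, z up, the work surface at z = 0. Lengths are in m, angles in rad, forces in N, time in s.
With the tool pointing down it reaches from about 0.25 to 0.725 m from the base axis. Payload 4 kg.
Tool frame: the origin (TCP) lies between the finger pads, 19 mm behind the fingertips; this is the grasp point; z points along the fingers, y is the line along which they close (so a half turn about z gives the same grasp; the last joint's range is limited). The gripper opens to 85 mm and grips with 20 to 120 N. Pads are 22 mm wide; open, the fingers measure 114 mm over their backs; the gripper's body (76 mm by 85 mm) begins 54 mm behind the grasp point. The pads swing forward as they close: fully open they stand 13 mm farther back than shut.
Start: joints at [1.215, 0.241, 0.005, 1.335, 0, 1.571], TCP at [0.174, 0.469, 0.25] pointing down, gripper open.
Joint ranges: [-2.72, 2.72], [-1.05, 1.87], [-1.09, 1.28], [-1.99, 2.15], [-1.42, 1.44], [-3.14, 3.14]. Speed limits (rad/s): [2.79, 2.79, 3.14, 3.14, 3.14, 3.14].

### API

Orientations are given as a unit quaternion [x, y, z, w].
In Python, from workcell import get_obs, camera, job_done, silhouettes gives the robot as it stands. The module is installed in compiled form; this text tells all that it offers.
- The arm moves only by the tool drive_tool, never from a script. Its argument "increments" is a list of rows, each a list of 3 entries, a list of its own where there are three numbers: the shift along the world's x, y, z in mm, then the turn, a rotation vector about the world's x, y, z in degrees, then the opening, from 0 (shut) to 1 (fully open). A call has 1 to 8 rows; each row shifts and turns the commanded pose from where the row before left it; what a row does not reach is not made up. A row lasts 1/12 s, in which the tool goes at most 41.7 mm and 7.16 degrees, less where a joint would pass 70% of its speed; a pose out of reach is approached as far as the arm can. A call is refused whole if a number of a shift passes 41.7 or a number of a turn 7.16, either way. A call with a gripper value outside its range is refused whole. The fingers move at their own pace and stop on an object; the grip force is fixed at half the most. Time passes only in rows, so rows that do not move let the fingers close. It gives the time, the measured TCP pose, the force, the opening and the grip force at its end, in the units of the state.
- get_obs(): the state, without advancing time (a new reading comes with each control period).
- camera(name): name is "scene" or "top"; returns a dict with "image" (420x560x3 uint8, red, green, blue), "K" (3x3 intrinsics, pixels), "view" (4x4, takes a point from world to camera coordinates). Camera axes: x right, y down, z forward; pixel columns grow to the right and rows downward; lengths in m; the calibration is good to about 2 mm. A picture is of the moment at which its call begins. There is no depth.
- job_done(): hands the job in; it is judged then, once.
Trained networks look in a picture, given as the dict that the camera call returned (one of the last four; its "shot" number tells which), for a name from the list of things; names that differ only in an ending like _2 or _b are one class to them, and where a whole thing is asked for, a point or a joint stands for the part that bears it (a point fixed in the world has none). Each returns a list of dicts, best first, with "conf" (0 to 1); they miss things now and then, are a little off and sometimes report something else, mostly with a low value. They report only what shows in the picture. A call takes as long as a camera call. They do not tell look-alikes from the thing itself.
- silhouettes(query, picture): "region" (420x560 bool, what is visible of it) and "bbox" ([left, top, right, bottom] in pixels, round what is visible of it).
The state is a dict: "clock": time; "joint_pos": joint angles; "joint_vel": joint speeds; "tau": joint torques, N m; "eef_pos": TCP position; "tool_rot": TCP orientation; "ft_force": force on the tool from outside, world axes, zero at the start; "ft_torque": the same for the moment, N m; "grip_width": finger opening in m; "grasp_force": force on a finger pad.
Only numpy, scipy, OpenCV 4.12 (cv2) and the standard library are available. Lean on these libraries where they do the work, as an engineer would, in place of code of your own. Each camera call takes 0.05 s, during which the arm holds its last target. There are 200 camera calls.

## Working session

There is one attempt and no reset: what is moved stays moved. The work goes in short steps, Python scripts to look and compute and a tool call to move; the robot and the scene stay as the last step left them, time stands still between calls to the robot, and variables do not carry over. Pictures are saved under pics/ and viewed, at most 10 in all, crops included, and the job is handed in when it is done.

Besides the shell and the picture viewer there is one more tool, called as name([rows], argument=value, ...), one row to a line, values as JSON. drive_tool: Moves the arm, as the interface text tells. Its arguments: {"type":"object","properties":{"increments":{"type":"array"}},"required":["increments"]}

```bash
mkdir -p pics; cat > h.py <<'E'
import numpy as np, cv2
from workcell import *
def save(p,f): cv2.imwrite(f,cv2.cvtColor(p["image"],cv2.COLOR_RGB2BGR))
def proj(p,X):
    X=np.atleast_2d(X); c=(p["view"][:3,:3]@X.T).T+p["view"][:3,3]; q=(p["K"]@c.T).T; return q[:,:2]/q[:,2:]
def ray(p,uv):
    R=p["view"][:3,:3];t=p["view"][:3,3]; d=R.T@np.linalg.solve(p["K"],[uv[0],uv[1],1.]); return -R.T@t,d
def atz(p,uv,z):
    o,d=ray(p,uv); return o+d*(z-o[2])/d[2]
E
python3 - <<'E'
from h import *
o=get_obs(); print(o["clock"],o["eef_pos"],o["tool_rot"],o["grip_width"])
for n in("scene","top"):
    p=camera(n); save(p,f"pics/{n}0.png"); print(n,"cam pos",ray(p,(280,210))[0], p["K"][0,0])
    for q in["stand","coupler","latch_tab","roll","bottle_white","dropper_bottle","reagent_carton"]:
        for s in silhouettes(q,p)[:3]:
            m=s["region"]; c=np.argwhere(m).mean(0)[::-1]
            print(q,round(s["conf"],2),s["bbox"],c.round(1),m.sum())
E
```

```text
0.0 [0.17395287 0.46811026 0.24908623] [ 1.76995134e-01  9.84211135e-01 -1.05760440e-03 -2.11789504e-04] 0.08522020284137789
scene cam pos [-0.62994153 -0.89171428  0.65578461] 528.671545538395
stand 0.59 [272.7, 204.2, 317.4, 234.2] [294.  219.9] 789
coupler 0.9 [277.9, 184.2, 315.7, 211.7] [299.8 194. ] 342
coupler 0.69 [375.3, 243.9, 413.5, 283.4] [394.9 261.4] 960
latch_tab 0.42 [378.8, 243.8, 386.4, 265.8] [381.2 253.7] 134
roll 0.51 [275.5, 189.9, 299.7, 205.8] [288.4 197.1] 289
roll 0.5 [280.5, 185.4, 312.9, 210.9] [298.4 194.1] 324
bottle_white 0.81 [245.0, 193.4, 261.0, 214.0] [250.7 204. ] 281
bottle_white 0.33 [271.4, 205.4, 316.7, 235.8] [294.1 220.1] 831
dropper_bottle 0.67 [237.6, 206.4, 246.4, 224.6] [239.6 217.3] 157
reagent_carton 0.75 [310.4, 218.4, 341.5, 245.2] [325.8 233.6] 819
top cam pos [ 0.20540504 -0.01349015  1.4953528 ] 523.9530123516139
stand 0.84 [256.8, 135.2, 293.0, 189.1] [274.3 165.6] 492
coupler 0.79 [251.2, 130.5, 284.3, 185.7] [270.4 147.3] 618
coupler 0.76 [157.6, 231.5, 186.5, 286.3] [170.7 262.3] 966
coupler 0.57 [383.6, 154.3, 414.7, 206.3] [403.8 177.9] 840
latch_tab 0.58 [250.0, 139.7, 257.6, 150.1] [254.2 145.3] 62
roll 0.95 [263.9, 156.7, 288.1, 182.3] [276.5 168. ] 381
bottle_white 0.5 [218.9, 167.3, 233.3, 180.3] [223.1 171.9] 167
bottle_white 0.2 [311.8, 165.6, 341.1, 189.5] [327.1 174.8] 503
reagent_carton 0.65 [311.8, 165.6, 340.3, 189.5] [326.5 175.4] 495
```

```bash
python3 - <<'E'
import cv2,numpy as np
a=cv2.imread("pics/top0.png");b=cv2.imread("pics/scene0.png")
x=cv2.resize(a[100:250,190:360],None,fx=3.9,fy=3.9,interpolation=cv2.INTER_CUBIC); cv2.imwrite("pics/top0c.png",x)
y=cv2.resize(b[140:290,210:410],None,fx=3.9,fy=3.9,interpolation=cv2.INTER_CUBIC); cv2.imwrite("pics/scene0c.png",y)
E
```

```text
(no output)
```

View pics/top0c.png

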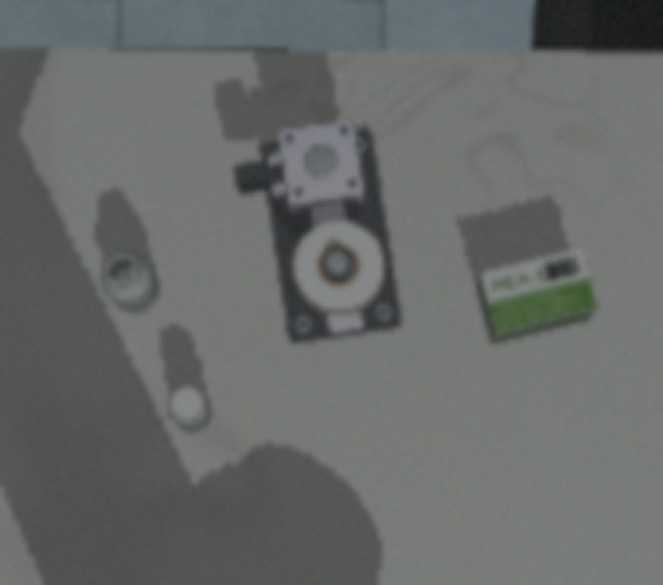

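View pics/scene0c.png

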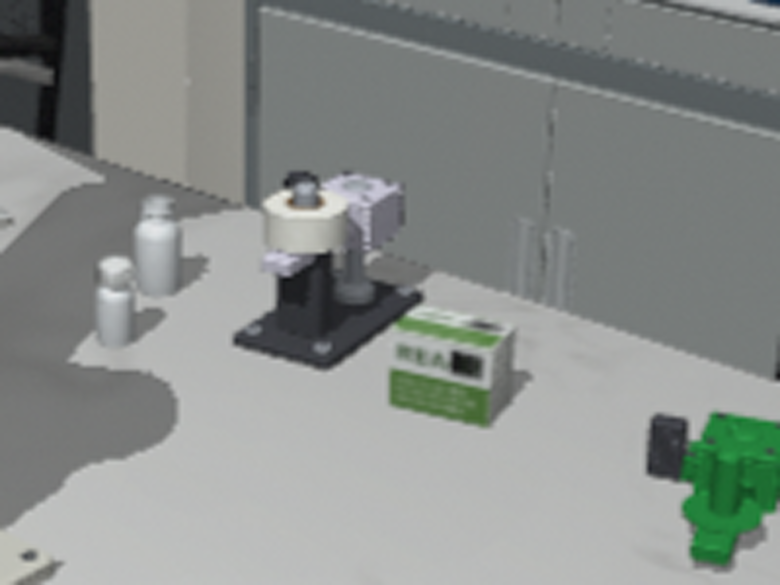

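View pics/top0.png

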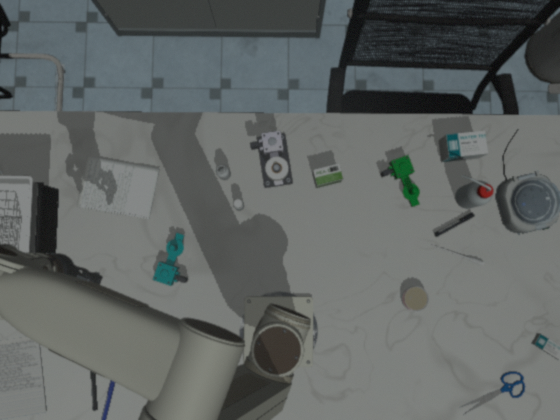

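The top view (crop) shows the winder at about (275,160) px with the tongue toward the robot and the tab on its left (+y). The bottles are on its left, and the carton is on its right at (327,175). The green and turquoise couplers are look-alikes. Next I fit the stand pose from points seen in both views.

```bash
python3 - <<'E'
from h import *
from scipy.optimize import least_squares
T=camera("top");S=camera("scene")
cv=lambda c,o:(np.array(c)+.5)/3.9-.5+np.array(o)
top=[((-75,0,127),(337,262)),((-110,42,10),(292,341)),((-110,-42,10),(400,325)),((40,-42,10),(370,128)),((0,0,105),(321,164)),((0,49,89),(253,178)),((-117,0,82),(346,331))]
sc=[((-75,0,127),(306,183)),((-110,42,10),(235,338)),((-110,-42,10),(326,363)),((40,-42,10),(422,293))]
def W(v,P):
    x,y,a=v; P=np.array(P)/1e3; c,s=np.cos(a),np.sin(a)
    return np.c_[x+c*P[:,0]-s*P[:,1],y+s*P[:,0]+c*P[:,1],P[:,2]]
def res(v):
    r=[proj(T,W(v,[m for m,_ in top]))-[cv(c,(190,100)) for _,c in top],proj(S,W(v,[m for m,_ in sc]))-[cv(c,(210,140)) for _,c in sc]]
    return np.vstack(r).ravel()
f=least_squares(res,[.4,.0,0],loss="soft_l1",f_scale=.5)
print("stand",f.x,np.degrees(f.x[2]));print(f.fun.shape,res(f.x).reshape(-1,2).round(1).tolist())
for n,P in dict(ball=(0,0,75),spin=(-75,0,127),tab=(0,49,89)).items(): print(n,W(f.x,[P])[0].round(4))
for nm,c,z in[("white",(128,278),.074),("dropper",(187,405),.064),("carton",(540,290),.06)]: print(nm,atz(T,cv(c,(190,100)),z).round(4))
for nm,c,z in[("white",(159,203),.074),("dropper",(115,268),.064),("carton",(455,325),.06)]: print(nm,atz(S,cv(c,(210,140)),z).round(4))
E
```

```text
stand [0.51721103 0.01778561 0.16082248] 9.214449633636931
(22,) [[-0.2, 0.1], [-0.8, 1.1], [0.6, 0.6], [0.1, 0.3], [-0.3, -0.5], [-0.5, -0.1], [0.1, 0.3], [0.8, 0.4], [-0.2, -0.8], [1.5, -0.4], [1.8, -0.4]]
ball [0.5172 0.0178 0.075 ]
spin [0.4432 0.0058 0.127 ]
tab [0.5094 0.0662 0.089 ]
white [0.4404 0.1526 0.074 ]
dropper [0.3519 0.1109 0.064 ]
carton [ 0.4357 -0.1383  0.06  ]
white [0.4407 0.1558 0.074 ]
dropper [0.343  0.1061 0.064 ]
carton [ 0.4368 -0.1334  0.06  ]
```

The fit agrees to about 2–3 mm, and the sizes and positions look plausible. Next: move above the roll with the tool's y axis along the coupler's y (a +29.6° turn).

drive_tool([
  [[17, -29, 0], [0, 0, 1.9], 1],
  [[17, -29, 0], [0, 0, 1.9], 1],
  [[17, -29, 0], [0, 0, 1.9], 1],
  [[17, -29, 0], [0, 0, 1.9], 1],
  [[17, -29, 0], [0, 0, 1.9], 1],
  [[17, -29, 0], [0, 0, 1.9], 1],
  [[17, -29, 0], [0, 0, 1.9], 1],
  [[17, -29, 0], [0, 0, 1.9], 1],
])

```text
clock: 1.57
eef_pos: [0.3107, 0.2353, 0.2502]
tool_rot: [0.044, 0.999, 0.0, 0.0]
ft_force: [0.7, -0.6, 0.5]
grip_width: 0.0853
grasp_force: 0.0
```

drive_tool([
  [[17, -29, 0], [0, 0, 1.9], 1],
  [[17, -29, 0], [0, 0, 1.9], 1],
  [[17, -29, 0], [0, 0, 1.9], 1],
  [[17, -29, 0], [0, 0, 1.9], 1],
  [[17, -29, 0], [0, 0, 1.9], 1],
  [[17, -29, 0], [0, 0, 1.9], 1],
  [[17, -29, 0], [0, 0, 1.9], 1],
  [[0, 0, 0], [0, 0, 0], 1],
])

```text
clock: 2.23
eef_pos: [0.4318, 0.0295, 0.2501]
tool_rot: [-0.068, 0.998, -0.001, 0.001]
ft_force: [0.2, 0.0, 0.5]
grip_width: 0.0855
grasp_force: 0.0
```

drive_tool([
  [[11.4, -23.7, -20], [0, 0, 1.4], 1],
  [[0, 0, -40], [0, 0, 0], 1],
  [[0, 0, -30], [0, 0, 0], 1],
  [[0, 0, 0], [0, 0, 0], 1],
  [[0, 0, 0], [0, 0, 0], 1],
])

```text
clock: 2.65
eef_pos: [0.439, 0.0103, 0.1591]
tool_rot: [-0.083, 0.997, 0.0, -0.002]
ft_force: [0.1, -0.3, 0.6]
grip_width: 0.0856
grasp_force: 0.0
```

```bash
python3 - <<'E'
from h import *
o=get_obs();print(o["eef_pos"],o["tool_rot"])
b=camera("scene")["image"][...,::-1];a=camera("top")["image"][...,::-1]
z=lambda i:cv2.resize(np.ascontiguousarray(i),(400,400),interpolation=cv2.INTER_CUBIC)
cv2.imwrite("pics/s1.png",np.hstack([z(b[140:260,220:340]),z(a[100:220,210:330])]))
E
```

```text
[0.43897317 0.01025673 0.15914516] [-8.29867384e-02  9.96548181e-01  2.05741748e-04 -2.20940673e-03]
```

View pics/s1.png

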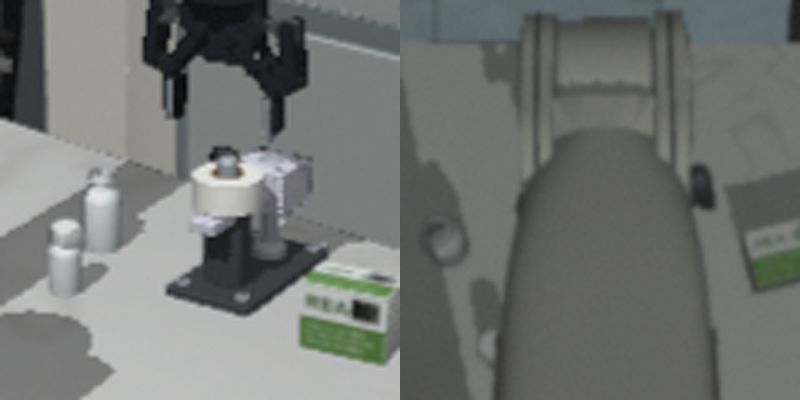

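The picture shows the fingers straddling the roll, tips at about (175,115) and (270,130) in the left crop, well above it. I correct the residual offset and descend.

drive_tool([
  [[4, -4.5, 0], [0, 0, 0], 1],
  [[0, 0, -17], [0, 0, 0], 1],
  [[0, 0, -17], [0, 0, 0], 1],
  [[0, 0, -18], [0, 0, 0], 1],
  [[0, 0, 0], [0, 0, 0], 1],
  [[0, 0, 0], [0, 0, 0], 1],
])

```text
clock: 3.25
eef_pos: [0.4452, 0.0055, 0.1089]
tool_rot: [-0.083, 0.997, -0.0, 0.0]
ft_force: [0.3, -0.9, 0.7]
grip_width: 0.0855
grasp_force: 0.0
```

drive_tool([
  [[-2, 0, -1.5], [0, 0, 0], 1],
  [[0, 0, 0], [0, 0, 0], 0.6],
  [[0, 0, 0], [0, 0, 0], 0.6],
  [[0, 0, 0], [0, 0, 0], 0.6],
  [[0, 0, 0], [0, 0, 0], 0.6],
  [[0, 0, 0], [0, 0, 0], 0.6],
  [[0, 0, 0], [0, 0, 0], 0.6],
])

```text
clock: 3.83
eef_pos: [0.4435, 0.0056, 0.1085]
tool_rot: [-0.083, 0.997, -0.0, 0.001]
ft_force: [-2.4, 1.1, 9.5]
grip_width: 0.0618
grasp_force: 63.6
```

drive_tool([
  [[0, 0, 8], [0, 0, 0], 0.5],
  [[0, 0, 12], [0, 0, 0], 0.5],
  [[0, 0, 15], [0, 0, 0], 0.5],
  [[0, 0, 15], [0, 0, 0], 0.5],
  [[0, 0, 20], [0, 0, 0], 0.5],
  [[0, 0, 10], [0, 0, 0], 0.5],
  [[0, 0, 0], [0, 0, 0], 0.5],
])

```text
clock: 4.42
eef_pos: [0.4445, 0.0055, 0.1896]
tool_rot: [-0.083, 0.997, -0.0, 0.003]
ft_force: [0.5, 0.3, -0.3]
grip_width: 0.0616
grasp_force: 65.5
```

```bash
python3 - <<'E'
from h import *
b=camera("scene")["image"][...,::-1]
cv2.imwrite("pics/s2.png",cv2.resize(np.ascontiguousarray(b[140:260,220:340]),(480,480),interpolation=cv2.INTER_CUBIC))
E
```

```text
(no output)
```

View pics/s2.png

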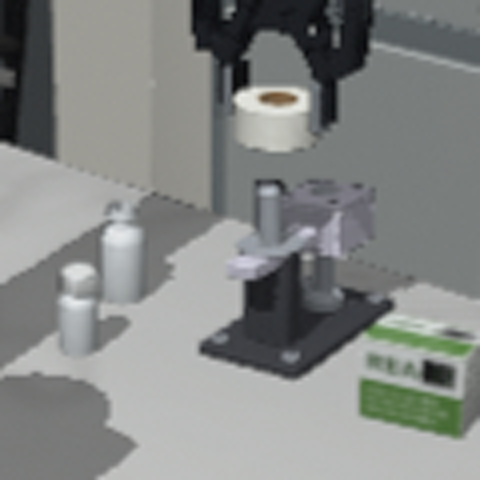

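The roll is off and hanging level in the gripper, and the arm is still seated. I move it to about (0.315, -0.05).

drive_tool([
  [[-16, -7, 0], [0, 0, 0], 0.5],
  [[-22, -10, 0], [0, 0, 0], 0.5],
  [[-26, -11, 0], [0, 0, 0], 0.5],
  [[-26, -11, 0], [0, 0, 0], 0.5],
  [[-22, -10, 0], [0, 0, 0], 0.5],
  [[-18, -7, 0], [0, 0, 0], 0.5],
  [[0, 0, -20], [0, 0, 0], 0.5],
  [[0, 0, -30], [0, 0, 0], 0.5],
])

```text
clock: 5.13
eef_pos: [0.3136, -0.0512, 0.1375]
tool_rot: [-0.082, 0.997, -0.001, 0.003]
ft_force: [2.0, -0.1, -1.1]
grip_width: 0.0613
grasp_force: 65.5
```

drive_tool([
  [[0, 0, -30], [0, 0, 0], 0.5],
  [[0, 0, -30], [0, 0, 0], 0.5],
  [[0, 0, -20], [0, 0, 0], 0.5],
  [[0, 0, -12], [0, 0, 0], 0.5],
  [[0, 0, -8], [0, 0, 0], 0.5],
  [[0, 0, 0], [0, 0, 0], 0.5],
  [[0, 0, 0], [0, 0, 0], 0.5],
])

```text
clock: 5.72
eef_pos: [0.3115, -0.0504, 0.0359]
tool_rot: [-0.083, 0.997, 0.0, -0.001]
ft_force: [0.2, 0.5, -1.2]
grip_width: 0.062
grasp_force: 65.5
```

drive_tool([
  [[0, 0, -5], [0, 0, 0], 0.5],
  [[0, 0, -4], [0, 0, 0], 0.5],
  [[0, 0, -1.5], [0, 0, 0], 0.5],
  [[0, 0, 0], [0, 0, 0], 0.5],
  [[0, 0, 0], [0, 0, 0], 0.5],
])

```text
clock: 6.13
eef_pos: [0.3126, -0.0505, 0.0261]
tool_rot: [-0.083, 0.997, -0.0, 0.0]
ft_force: [0.0, 0.1, -1.7]
grip_width: 0.0612
grasp_force: 65.5
```

drive_tool([
  [[0, 0, -1.5], [0, 0, 0], 0.5],
  [[0, 0, 0], [0, 0, 0], 0.5],
  [[0, 0, 0], [0, 0, 0], 0.5],
])

```text
clock: 6.38
eef_pos: [0.3126, -0.0505, 0.0246]
tool_rot: [-0.083, 0.997, -0.0, 0.0]
ft_force: [-0.4, -0.5, -0.8]
grip_width: 0.0615
grasp_force: 65.5
```

drive_tool([
  [[0, 0, -1], [0, 0, 0], 0.5],
  [[0, 0, 0], [0, 0, 0], 0.5],
  [[0, 0, 0], [0, 0, 0], 0.5],
])

```text
clock: 6.63
eef_pos: [0.3127, -0.0506, 0.0236]
tool_rot: [-0.083, 0.997, -0.0, 0.0]
ft_force: [-0.2, 0.5, 0.8]
grip_width: 0.0616
grasp_force: 65.6
```

drive_tool([
  [[0, 0, -1], [0, 0, 0], 0.5],
  [[0, 0, 0], [0, 0, 0], 0.5],
  [[0, 0, 0], [0, 0, 0], 0.5],
])

```text
clock: 6.88
eef_pos: [0.3127, -0.0506, 0.0235]
tool_rot: [-0.083, 0.997, -0.0, 0.0]
ft_force: [-3.0, 0.6, 17.7]
grip_width: 0.0617
grasp_force: 67.3
```

Contact with the bench (17.7 N). I release and retreat upward.

drive_tool([
  [[0, 0, 0.5], [0, 0, 0], 0.75],
  [[0, 0, 0], [0, 0, 0], 0.85],
  [[0, 0, 0], [0, 0, 0], 1],
  [[0, 0, 0], [0, 0, 0], 1],
  [[0, 0, 0], [0, 0, 0], 1],
  [[0, 0, 0], [0, 0, 0], 1],
  [[0, 0, 10], [0, 0, 0], 1],
  [[0, 0, 20], [0, 0, 0], 1],
])

```text
clock: 7.55
eef_pos: [0.3105, -0.0502, 0.0518]
tool_rot: [-0.083, 0.997, 0.001, -0.003]
ft_force: [-0.5, 0.0, -0.4]
grip_width: 0.0856
grasp_force: 0.0
```

drive_tool([
  [[0, 0, 35], [0, 0, 0], 1],
  [[0, 0, 40], [0, 0, 0], 1],
  [[0, 0, 40], [0, 0, 0], 1],
  [[0, 0, 40], [0, 0, -7], 1],
  [[0, 0, 20], [0, 0, -7], 1],
  [[0, 0, 0], [0, 0, -7], 1],
  [[0, 0, 0], [0, 0, -7], 1],
  [[0, 0, 0], [0, 0, -7], 1],
])

```text
clock: 8.22
eef_pos: [0.3128, -0.0506, 0.2285]
tool_rot: [0.224, 0.975, 0.0, 0.001]
ft_force: [-0.2, -0.6, -0.6]
grip_width: 0.0858
grasp_force: 0.0
```

```bash
python3 - <<'E'
from h import *
T=camera("top");S=camera("scene")
for p,z in((T,.028),(S,.014)):
    for q in("roll","coupler","latch_tab"):
        for s in silhouettes(q,p)[:3]:
            c=np.argwhere(s["region"]).mean(0)[::-1]; print(q,round(s["conf"],2),s["bbox"],c.round(1),atz(p,c,z if q=="roll" else .1).round(3))
z=lambda i:cv2.resize(np.ascontiguousarray(i[...,::-1]),(400,400),interpolation=cv2.INTER_CUBIC)
cv2.imwrite("pics/s3.png",np.hstack([z(S["image"][150:290,210:350]),z(T["image"][110:230,230:350])]))
E
```

```text
roll 0.38 [251.8, 133.8, 286.4, 187.1] [271.5 152.6] [0.501 0.02  0.028]
coupler 0.84 [155.0, 233.5, 188.1, 284.5] [170.5 262.7] [0.19  0.282 0.1  ]
coupler 0.69 [253.0, 131.6, 286.6, 189.6] [271.5 152.7] [0.487 0.018 0.1  ]
coupler 0.56 [381.5, 154.9, 417.5, 207.8] [403.6 177.3] [ 0.421 -0.339  0.1  ]
latch_tab 0.54 [380.7, 170.8, 389.0, 174.7] [385.  172.4] [ 0.434 -0.289  0.1  ]
latch_tab 0.51 [250.1, 140.4, 258.3, 145.6] [254.3 145. ] [0.508 0.065 0.1  ]
latch_tab 0.41 [177.0, 277.7, 187.0, 280.1] [181.9 278.8] [0.149 0.251 0.1  ]
roll 0.58 [272.4, 205.3, 317.9, 234.9] [293.7 219.4] [0.475 0.012 0.014]
roll 0.56 [258.9, 234.9, 285.9, 251.6] [273.  244.9] [ 0.31  -0.053  0.014]
coupler 0.78 [279.1, 185.7, 316.0, 210.7] [295.7 195.7] [ 0.457 -0.008  0.1  ]
coupler 0.65 [376.2, 245.2, 414.4, 287.6] [395.4 261.9] [ 0.302 -0.418  0.1  ]
latch_tab 0.72 [375.1, 246.6, 386.2, 264.9] [381. 254.] [ 0.313 -0.375  0.1  ]
latch_tab 0.7 [269.3, 207.0, 318.8, 237.4] [293.4 219.6] [ 0.325 -0.109  0.1  ]
```

View pics/s3.png

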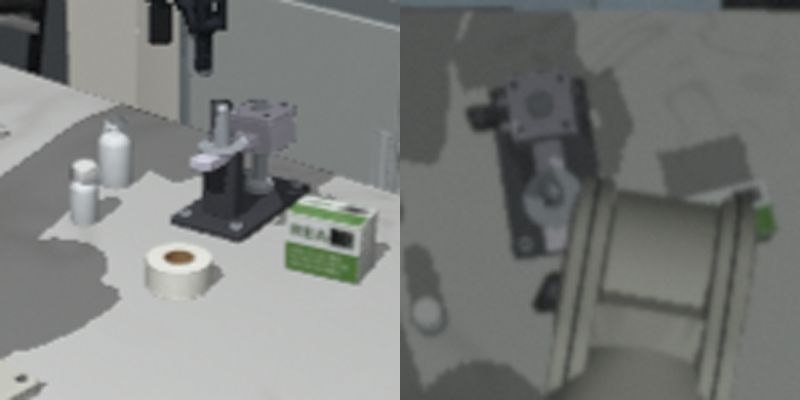

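The roll lies flat at about (0.31, -0.05) and the arm is still seated. I move over the tab while turning -55°.

drive_tool([
  [[24.5, 14.8, 0], [0, 0, -6.86], 1],
  [[24.5, 14.8, 0], [0, 0, -6.86], 1],
  [[24.5, 14.8, 0], [0, 0, -6.86], 1],
  [[24.5, 14.8, 0], [0, 0, -6.86], 1],
  [[24.5, 14.8, 0], [0, 0, -6.86], 1],
  [[24.5, 14.8, 0], [0, 0, -6.86], 1],
  [[24.5, 14.8, 0], [0, 0, -6.86], 1],
  [[24.5, 14.8, 0], [0, 0, -6.86], 1],
])

```text
clock: 9.28
eef_pos: [0.5096, 0.0688, 0.2275]
tool_rot: [0.647, 0.762, -0.0, -0.0]
ft_force: [0.8, -0.2, -0.1]
grip_width: 0.0856
grasp_force: 0.0
```

drive_tool([
  [[0, 0, -30], [0, 0, 0], 1],
  [[0, 0, -30], [0, 0, 0], 1],
  [[0, 0, -20], [0, 0, 0], 1],
  [[0, 0, 0], [0, 0, 0], 1],
  [[0, 0, 0], [0, 0, 0], 1],
])

```text
clock: 9.7
eef_pos: [0.5076, 0.0678, 0.1469]
tool_rot: [0.645, 0.764, -0.001, -0.001]
ft_force: [0.6, -0.4, 0.9]
grip_width: 0.0851
grasp_force: 0.0
```

drive_tool([
  [[1, 0, -15], [0, 0, 0], 1],
  [[0, 0, -15], [0, 0, 0], 1],
  [[0, 0, -14], [0, 0, 0], 1],
  [[0, 0, -12], [0, 0, 0], 1],
  [[0, 0, 0], [0, 0, 0], 1],
  [[0, 0, 0], [0, 0, 0], 1],
])

```text
clock: 10.2
eef_pos: [0.5104, 0.0679, 0.0934]
tool_rot: [0.645, 0.764, 0.001, 0.001]
ft_force: [0.8, -0.3, 0.4]
grip_width: 0.0853
grasp_force: 0.0
```

drive_tool([
  [[-1, 0, -2], [0, 0, 0], 0.5],
  [[0, 0, 0], [0, 0, 0], 0.3],
  [[0, 0, 0], [0, 0, 0], 0.2],
  [[0, 0, 0], [0, 0, 0], 0.1],
  [[0, 0, 0], [0, 0, 0], 0.1],
  [[0, 0, 0], [0, 0, 0], 0.1],
  [[0, 0, 0], [0, 0, 0], 0.1],
  [[0, 0, 0], [0, 0, 0], 0.1],
])

```text
clock: 10.87
eef_pos: [0.5089, 0.0681, 0.0905]
tool_rot: [0.645, 0.764, 0.0, 0.0]
ft_force: [0.8, 1.6, 2.2]
grip_width: 0.013
grasp_force: 60.7
```

drive_tool([
  [[-0.5, 3, 0], [0, 0, 0], 0],
  [[-0.5, 3, 0], [0, 0, 0], 0],
  [[-0.5, 3, 0], [0, 0, 0], 0],
  [[-0.4, 2.5, 0], [0, 0, 0], 0],
  [[0, 0, 0], [0, 0, 0], 0],
  [[0, 0, 0], [0, 0, 0], 0],
])

```text
clock: 11.37
eef_pos: [0.5069, 0.0781, 0.0898]
tool_rot: [0.645, 0.764, -0.001, 0.001]
ft_force: [2.4, -6.9, 2.0]
grip_width: 0.0129
grasp_force: 60.2
```

drive_tool([
  [[-0.3, 2, 0], [0, 0, 0], 0],
  [[-0.3, 2, 0], [0, 0, 0], 0],
  [[0, 0, 0], [0, 0, 0], 0],
  [[0, 0, 0], [0, 0, 0], 0],
])

```text
clock: 11.7
eef_pos: [0.5063, 0.0816, 0.0895]
tool_rot: [0.646, 0.764, -0.002, 0.002]
ft_force: [2.3, -8.0, -0.2]
grip_width: 0.013
grasp_force: 60.1
```

drive_tool([
  [[-0.3, 2, 0], [0, 0, 0], 0],
  [[0, 0, 0], [0, 0, 0], 0],
  [[0, 0, 0], [0, 0, 0], 0],
])

```text
clock: 11.95
eef_pos: [0.506, 0.0833, 0.0894]
tool_rot: [0.646, 0.764, -0.002, 0.002]
ft_force: [1.7, -8.3, -1.1]
grip_width: 0.0129
grasp_force: 60.0
```

drive_tool([
  [[-0.1, 0.5, 2], [0, 0, 0], 0],
  [[0, 0, 3], [0, 0, 0], 0],
  [[0, 0, 3], [0, 0, 0], 0],
  [[0, 0, 0], [0, 0, 0], 0],
])

```text
clock: 12.28
eef_pos: [0.5048, 0.0835, 0.0966]
tool_rot: [0.646, 0.764, -0.003, 0.001]
ft_force: [2.6, -9.4, -3.9]
grip_width: 0.0131
grasp_force: 59.5
```

Only -3.9 N vertical after 7 mm, which is the weight of the arm, so it is coming free. I continue lifting.

drive_tool([
  [[0, 0, 5], [0, 0, 0], 0],
  [[0, 0, 5], [0, 0, 0], 0],
  [[0, 0, 5], [0, 0, 0], 0],
  [[0, 0, 0], [0, 0, 0], 0],
])

```text
clock: 12.62
eef_pos: [0.5057, 0.0843, 0.113]
tool_rot: [0.646, 0.763, -0.002, 0.001]
ft_force: [-0.5, -6.3, 3.5]
grip_width: 0.013
grasp_force: 62.1
```

```bash
python3 - <<'E'
from h import *
S=camera("scene")
cv2.imwrite("pics/s4.png",cv2.resize(np.ascontiguousarray(S["image"][150:270,230:350,::-1]),(480,480),interpolation=cv2.INTER_CUBIC))
E
```

```text
(no output)
```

View pics/s4.png

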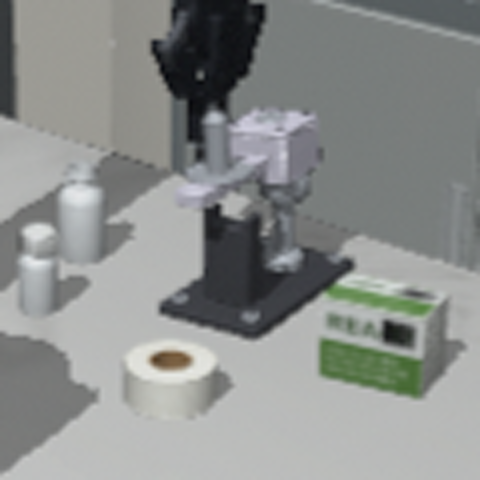

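The arm is coming off level, with its tongue clear of the fork. I keep lifting.

drive_tool([
  [[0, 0, 5], [0, 0, 0], 0],
  [[0, 0, 6], [0, 0, 0], 0],
  [[0, 0, 8], [0, 0, 0], 0],
  [[0, 0, 12], [0, 0, 0], 0],
  [[0, 0, 15], [0, 0, 0], 0],
  [[0, 0, 15], [0, 0, 0], 0],
  [[0, 0, 12], [0, 0, 0], 0],
  [[0, 0, 8], [0, 0, 0], 0],
])

```text
clock: 13.33
eef_pos: [0.5057, 0.0868, 0.1951]
tool_rot: [0.645, 0.764, 0.001, -0.0]
ft_force: [-0.1, -0.3, -2.8]
grip_width: 0.0129
grasp_force: 61.3
```

drive_tool([
  [[0, 0, 10], [0, 0, 0], 0],
  [[0, 0, 0], [0, 0, 0], 0],
  [[0, 0, 0], [0, 0, 0], 0],
  [[0, 0, 0], [0, 0, 0], 0],
  [[0, 0, 0], [0, 0, 0], 0],
])

```text
clock: 13.75
eef_pos: [0.505, 0.0859, 0.203]
tool_rot: [0.645, 0.764, -0.001, -0.001]
ft_force: [0.2, 1.1, -3.0]
grip_width: 0.0127
grasp_force: 61.3
```

```bash
python3 - <<'E'
from h import *
o=get_obs();print(o["eef_pos"],o["ft_force"],o["grasp_force"])
S=camera("scene")
cv2.imwrite("pics/s5.png",cv2.resize(np.ascontiguousarray(S["image"][110:270,220:380,::-1]),(560,560),interpolation=cv2.INTER_CUBIC))
E
```

```text
[0.50499857 0.08585368 0.20302976] [ 0.19320624  1.14917242 -2.95346677] 61.33690595626831
```

View pics/s5.png

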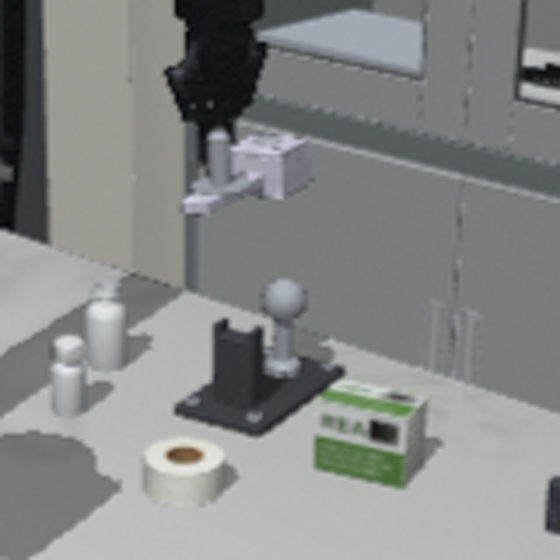

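The arm is held level about 11 cm above the ball and clear of everything. The roll lies flat and the bystanders have not moved.

```bash
python3 -c "
from workcell import *
print(job_done())"
```

```text
the job is handed in; nothing more can be done
None
```

The job is handed in, with no verdict returned: the roll lies flat and released on the bench, the arm is off the ball and held level about 11 cm above it, and the last picture shows the two bottles and the carton where they stood.

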